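Push the flat tin away under the low rack

TASK

Put the flat tin away under the low spice rack: push it along the worktop with the fingertips, long side leading, straight into the rack's open end until no part of it sticks out in front. Push it gently, without flicking it, and never pick it up or tip it; leave the rack and everything on and around it standing where it is.

Things in the scene. Friction and masses are not known exactly. Their poses are not given: they have to be found in the camera images.
- flat_tin: the only flat tin: a rectangular fish tin with rounded corners lying flat on the worktop, 63 (its x) x 105 (its y, long axis) x 25 mm high at the rim (60 x 100 mm where fingers touch it), about 0.15 kg, slides freely. Origin: centre of its underside; z up. It starts to the robot's right of the rack, its long axis roughly across the open end
- rack: low pale-wood spice rack, loose, about 3 kg: deck 180 (its x) x 149 mm (its y), 12 mm thick, top at 43 mm, on two side boards and a back board; two jars and a shaker on its rear half before a thin steel rail. Under it one bay 125 mm wide, 31 mm high, 168 mm deep, open only at the front (its -x, roughly towards world -y). Origin: centre of underside; +x points into the bay, z up
- rack_mouth (a point): middle of the bay's open end on the worktop, below the front edge of the deck (90 mm before the rack's origin); axes as the rack's. Upright fingers can follow the tin only up to this edge, and the tin is then just home
- jar_green: spice jar with green cap, 42 mm across, 99 mm high, on the rack's deck; origin centre of underside
- jar_yellow: spice jar with yellow cap, 45 mm across, 100 mm high, on the rack's deck; origin centre of underside
- salt_mill: clear salt shaker, 44 mm across, 90 mm high, on the rack's deck; origin centre of underside
- timer: round kitchen timer, 66 mm across, 52 mm high, on the worktop beside the rack's open end, on the robot's side; origin centre of underside
- spice_jar: spice jar with white cap, 47 mm across, 98 mm high, on the worktop beside the rack's open end, on the far side; origin centre of underside
- food_can: upright food can, 75 mm across, 110 mm high, beyond the work; origin centre of underside
- cup: mug, 82 mm across, 94 mm high, at the front edge of the worktop to the right; origin on its underside

How it is judged:
By the outcome, as a careful person would: the job done as asked, in the order asked, and still so for the second after the job is handed in, with the robot touching nothing.
It also fails if it takes over 72 s, if anything falls off the work surface, if the arm or the gripper's body presses on something with over 40 N, if the wrist force passes 120 N, or if a joint passes its speed limit or range.

ROBOT

A 6-joint arm with a two-finger parallel gripper is mounted at the origin on a cart in front of the work surface, level with it; the furniture and walls round the work are solid. World frame = base frame: x ahead of the robot, y to its left, z up, the work surface at z = 0. Lengths are in m, angles in degrees, forces in N, time in s.
With the tool pointing down it reaches from about 0.275 to 0.825 m from the base axis. Payload 5.2 kg.
Tool frame: the origin (TCP) lies midway between the tips of the shut fingers; the grasp point (between the pads) lies 19 mm behind it; z points along the fingers, y is the line along which they close (so a half turn about z gives the same grasp; the last joint's range is limited). The gripper opens to 93 mm and grips with 3 to 60 N. Pads are 15 mm wide; open, the fingers measure 128 mm over their backs; the gripper's body (75 mm by 188 mm) begins 65 mm behind the grasp point.
Start: joints at [-86.276, 14.817, 87.949, -0, 77.235, -11.62], TCP at [0.146, -0.53, 0.219] pointing down, gripper open.
Joint ranges: [-179.93, 179.93], [-52.35, 119.4], [10.71, 147.94], [-69.91, 249.91], [12.55, 155.21], [-178.61, 178.61]. Speed limits (degrees/s): [147.25, 147.25, 180, 180, 180, 180].

INTERFACE

Orientations are given as [roll, pitch, yaw] about the fixed x, y, z axes, in that order (R = Rz(yaw) Ry(pitch) Rx(roll)).
In Python, from station import state, viewer, ctrl, cut_out gives the robot as it stands.
- The arm moves only by the tool play_rows, never from a script. Its argument "commands" is a list of rows, each an object of numbers: "dx", "dy", "dz": the shift along the tool's x, y, z normalised to -1 to 1, where 1 is 25 mm; "rx", "ry", "rz": the turn, a rotation vector about the tool's x, y, z normalised to -1 to 1, where 1 is 45 degrees. In form: [{"dx": .., "dy": .., "dz": .., "rx": .., "ry": .., "rz": ..}, ...]. A call has exactly 10 rows; each row shifts and turns the commanded pose from where the row before left it, along the tool's axes as they then stand; what a row does not reach is not made up. A row lasts 1/12 s, in which the tool goes at most 41.7 mm and 7.16 degrees, less where a joint would pass 70% of its speed; a pose out of reach is approached as far as the arm can. A call with a number of a shift or a turn outside -1 to 1 is refused whole. A call with a gripper value outside its range is refused whole. "fingers" is the closure, from 0 (fully open) to 1 (shut), set as the call begins (left out, the last holds). The fingers move at their own pace and stop on an object; "newtons" is the grip in N (left out, the last holds). Time passes only in rows, so rows that do not move let the fingers close, or fill a call up. It gives the time, the measured TCP pose, the force, the opening and the grip force at its end, in the units of the state.
- state(): the state, without advancing time (a new reading comes with each control period).
- viewer.get_image(name): name is "scene" or "top" or "wrist"; returns a dict with "frame" (480x640x3 uint8, red, green, blue), "range_z" (480x640 float32, m along the optical axis (not along the pixel's ray), 0 where there is no reading), "intrinsics" (3x3 intrinsics, pixels), "rvec" (rotation vector, rad) and "tvec" (3), from world to camera coordinates, as OpenCV has them. Camera axes: x right, y down, z forward; pixel columns grow to the right and rows downward; lengths in m; the calibration is good to about 2 mm. A picture is of the moment at which its call begins.
- ctrl.job_done(): hands the job in; it is judged then, once.
Trained networks look in a picture, given as the dict that the camera call returned (one of the last four; its "shot" number tells which), for a name from the list of things; names that differ only in an ending like _2 or _b are one class to them, and where a whole thing is asked for, a point or a joint stands for the part that bears it (a point fixed in the world has none). Each returns a list of dicts, best first, with "conf" (0 to 1); they miss things now and then, are a little off and sometimes report something else, mostly with a low value. They report only what shows in the picture. A call takes as long as a camera call.
- cut_out(query, picture): "pixels" (480x640 bool, what is visible of it) and "box" ([centre column, centre row, width, height] in pixels, round what is visible of it).
The state is a dict: "t": time; "joint_positions": joint angles; "qd": joint speeds; "joint_torque": joint torques, N m; "ee_pos": TCP position; "orientation": TCP orientation; "contact_force": force on the tool from outside, world axes, zero at the start; "torque": the same for the moment, N m; "finger_gap": finger opening in m; "finger_force": force on a finger pad.
Only numpy, scipy, OpenCV 4.12 (cv2) and the standard library are available. Lean on these libraries where they do the work, as an engineer would, in place of code of your own. Each camera call takes 0.05 s, during which the arm holds its last target. There are 200 camera calls.

## Working session

There is one attempt and no reset: what is moved stays moved. The work goes in short steps, Python scripts to look and compute and a tool call to move; the robot and the scene stay as the last step left them, time stands still between calls to the robot, and variables do not carry over. Pictures are saved under pics/ and viewed, at most 10 in all, crops included, and the job is handed in when it is done.

Besides the shell and the picture viewer there is one more tool, called after "Call:" as a command line: name --argument value ..., lists and objects as JSON in quotes. play_rows: Moves the arm, as the interface text tells. Scaled input: -1 to 1 covers 25 mm each way for a shift and 45 degrees each way for a turn. Its arguments: {"type":"object","properties":{"commands":{"type":"array"},"fingers":{"type":"number"},"newtons":{"type":"number"}},"required":["commands"]}

```bash
mkdir -p pics; cat > h.py <<'E'
import numpy as np, cv2
from station import state, viewer, ctrl, cut_out
def cloud(p):
    z=p["range_z"]; K=np.array(p["intrinsics"]); R=cv2.Rodrigues(np.array(p["rvec"],float))[0]; t=np.array(p["tvec"],float).ravel()
    v,u=np.mgrid[:480,:640]
    c=np.stack([(u-K[0,2])/K[0,0]*z,(v-K[1,2])/K[1,1]*z,z],-1)
    w=(c-t)@R
    w[z<=0]=np.nan
    return w
def save(p,n): cv2.imwrite(f"pics/{n}.png",p["frame"][...,::-1])
E
python3 - <<'E'
from h import *
np.set_printoptions(precision=4,suppress=True)
s=state(); print(s['t'],s['ee_pos'],s['orientation'],s['contact_force'])
ims=[]
for n in ("top","scene"):
    p=viewer.get_image(n); save(p,n+"0"); ims.append(p["frame"])
    w=cloud(p)
    for q in ("flat_tin","rack","timer","spice_jar","food_can","cup"):
        for r in cut_out(q,p)[:2]:
            a=w[r["pixels"]]; a=a[~np.isnan(a[:,0])]
            if len(a)<5: continue
            zt=np.percentile(a[:,2],90); top=a[a[:,2]>zt-.008]
            (c,sz,ang)=cv2.minAreaRect((top[:,:2]*1000).astype(np.float32))
            print(n,q,round(r["conf"],2),np.round(r["box"]),"ztop",round(zt,3),"c",np.round(c,1),"sz",np.round(sz,1),"ang",round(ang,1),"med",np.median(top,0))
cv2.imwrite("pics/both0.png",cv2.resize(np.hstack(ims),(800,300))[...,::-1])
E
```

```text
0.0 [ 0.1455 -0.5298  0.2179] [-179.9002   -0.0201   15.3466] [-0.1951  0.5882 -0.3135]
top flat_tin 0.96 [349. 268.  28.  34.] ztop 0.026 c [ 495.8 -148.6] sz [ 62.2 104.5] ang 88.8 med [ 0.4945 -0.1487  0.0229]
top rack 0.68 [189. 277.  78.  72.] ztop 0.047 c [476.8 257.3] sz [149.6 180. ] ang 8.8 med [0.4746 0.2347 0.0436]
top timer 0.83 [241. 311.  27.  27.] ztop 0.048 c [388.7 119.1] sz [55.2 52.1] ang 89.9 med [0.3874 0.1184 0.0431]
top timer 0.42 [166. 296.  25.  20.] ztop 0.131 c [415.5 298.7] sz [28.4 30.7] ang 0.0 med [0.4151 0.2988 0.1293]
top spice_jar 0.73 [218. 222.  26.  26.] ztop 0.1 c [608.  185.1] sz [45.5 43. ] ang 69.1 med [0.6079 0.1844 0.0978]
top food_can 0.96 [342. 173.  36.  41.] ztop 0.111 c [ 740.1 -133. ] sz [73.4 73.6] ang 35.5 med [ 0.7405 -0.1316  0.1079]
scene flat_tin 0.69 [362. 255.  11.  19.] ztop 0.026 c [ 469.9 -169. ] sz [22.7 72.1] ang 66.3 med [ 0.4631 -0.1662  0.0231]
scene rack 0.6 [211. 277.  74.  60.] ztop 0.047 c [475.2 257.1] sz [156.8 179.7] ang 8.9 med [0.4662 0.2389 0.0437]
scene rack 0.36 [193. 275.  17.  33.] ztop 0.13 c [409.2 299.3] sz [30.1 29.2] ang 59.8 med [0.4081 0.2989 0.129 ]
scene timer 0.95 [266. 294.  27.  28.] ztop 0.045 c [383.3 120.4] sz [58.1 56.3] ang 32.2 med [0.3801 0.1189 0.0418]
scene cup 0.62 [447. 263.  36.  46.] ztop 0.091 c [ 370.9 -379.9] sz [81.  88.2] ang 34.5 med [ 0.3686 -0.3791  0.09  ]
```

View pics/top0.png

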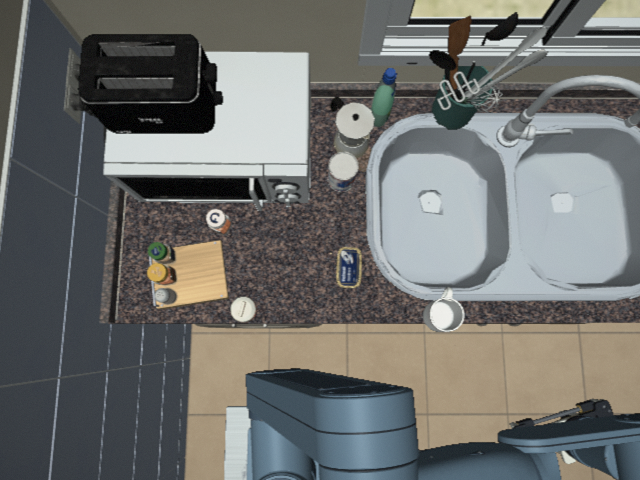

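View pics/scene0.png

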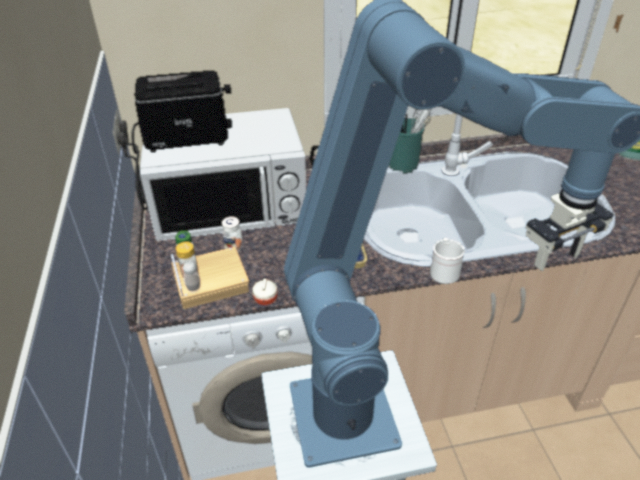

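The top view shows the tin at about (349,268), its long side facing the rack. The rack's deck is around (189,277), turned about 9°, with the timer at (241,311) and the spice jar at (218,222) on either side of its mouth. The measured sizes match the given ones. I'll push with tips tilted forward 25° so they lead under the deck edge, and I'll steer the tin on a curve onto the rack axis.

```bash
cat >> h.py <<'E'
from scipy.spatial.transform import Rotation as Ro
M=np.array([490.6,168.4])/1e3; H=98.8   # mouth, rack heading
def tool(h,th):
    h,th=np.radians([h,th]); f=np.array([np.cos(h),np.sin(h),0]); up=np.array([0,0,1.])
    x=f*np.cos(th)+up*np.sin(th); z=f*np.sin(th)-up*np.cos(th)
    return Ro.from_matrix(np.stack([x,np.cross(z,x),z],1))
def pose():
    s=state(); return np.array(s['ee_pos']),Ro.from_euler('xyz',s['orientation'],degrees=True)
def rows(p0,R0,p1,R1,n):
    w=(R0.inv()*R1).as_rotvec()/n
    A=sum((R0*Ro.from_rotvec(k*w)).as_matrix() for k in range(n))
    d=np.linalg.solve(A,p1-p0)
    r=np.r_[d/.025,np.degrees(w)/45]
    print("n",n,"dx dy dz rx ry rz",np.round(r,3).tolist())
    return np.round(r,3)
def rel(xy,h):   # tin in rack-mouth frame: along, left, angle
    a=np.radians(H); d=np.array(xy)-M
    return d@[np.cos(a),np.sin(a)],d@[-np.sin(a),np.cos(a)],h-H
def tin(save_as=None):
    p=viewer.get_image("top"); w=cloud(p)
    if save_as: save(p,save_as)
    r=cut_out("flat_tin",p)
    if not r: print("tin unseen"); return
    a=w[r[0]["pixels"]]; a=a[(a[:,2]>.015)&(a[:,2]<.032)]
    c,sz,ang=cv2.minAreaRect((a[:,:2]*1000).astype(np.float32))
    h=ang if sz[0]<sz[1] else ang+90
    h=(h-90+90)%180-90+90
    print("tin",round(r[0]["conf"],2),np.round(c,1),np.round(sz,1),"head",round(h,1),"rel mm",np.round(np.array(rel(np.array(c)/1e3,h))*[1e3,1e3,1],1))
E
python3 - <<'E'
from h import *
tin()
p,R=pose()
h=88.8;a=np.radians(h);f=np.array([np.cos(a),np.sin(a)]);l=np.array([-f[1],f[0]])
q=np.array([.4958,-.1486])-f*.065+l*.010
print(q)
rows(p,R,np.r_[q,.19],tool(h,0),20)
rows(np.r_[q,.19],tool(h,0),np.r_[q,.06],tool(h,25),10)
E
```

```text
tin 0.79 [ 496.  -148.7] [ 62.  104.9] head 88.7 rel mm [-314.1   43.1  -10.1]
[ 0.48444094 -0.21337632]
n 20 dx dy dz rx ry rz [0.987, 0.124, 0.057, 0.0, 0.0, -0.082]
n 10 dx dy dz rx ry rz [-0.102, -0.0, 0.514, 0.0, 0.056, 0.0]
```

Call:
play_rows --commands '[{"dx": 0.987,"dy": 0.124,"dz": 0.057,"rz": -0.082},{"dx": 0.987,"dy": 0.124,"dz": 0.057,"rz": -0.082},{"dx": 0.987,"dy": 0.124,"dz": 0.057,"rz": -0.082},{"dx": 0.987,"dy": 0.124,"dz": 0.057,"rz": -0.082},{"dx": 0.987,"dy": 0.124,"dz": 0.057,"rz": -0.082},{"dx": 0.987,"dy": 0.124,"dz": 0.057,"rz": -0.082},{"dx": 0.987,"dy": 0.124,"dz": 0.057,"rz": -0.082},{"dx": 0.987,"dy": 0.124,"dz": 0.057,"rz": -0.082},{"dx": 0.987,"dy": 0.124,"dz": 0.057,"rz": -0.082},{"dx": 0.987,"dy": 0.124,"dz": 0.057,"rz": -0.082}]' --fingers 0.57 --newtons 20

```text
schema error: expected keys dx, dy, dz, rx, ry, rz
```

Call:
play_rows --commands '[{"dx": 0.987,"dy": 0.124,"dz": 0.057,"rz": -0.082},{"dx": 0.987,"dy": 0.124,"dz": 0.057,"rz": -0.082},{"dx": 0.987,"dy": 0.124,"dz": 0.057,"rz": -0.082},{"dx": 0.987,"dy": 0.124,"dz": 0.057,"rz": -0.082},{"dx": 0.987,"dy": 0.124,"dz": 0.057,"rz": -0.082},{"dx": 0.987,"dy": 0.124,"dz": 0.057,"rz": -0.082},{"dx": 0.987,"dy": 0.124,"dz": 0.057,"rz": -0.082},{"dx": 0.987,"dy": 0.124,"dz": 0.057,"rz": -0.082},{"dx": 0.987,"dy": 0.124,"dz": 0.057,"rz": -0.082},{"dx": 0.987,"dy": 0.124,"dz": 0.057,"rz": -0.082}]'

```text
schema error: expected keys dx, dy, dz, rx, ry, rz
```

Call:
play_rows --commands '[{"dx": -0.102,"dz": 0.514,"ry": 0.056},{"dx": -0.102,"dz": 0.514,"ry": 0.056},{"dx": -0.102,"dz": 0.514,"ry": 0.056},{"dx": -0.102,"dz": 0.514,"ry": 0.056},{"dx": -0.102,"dz": 0.514,"ry": 0.056},{"dx": -0.102,"dz": 0.514,"ry": 0.056},{"dx": -0.102,"dz": 0.514,"ry": 0.056},{"dx": -0.102,"dz": 0.514,"ry": 0.056},{"dx": -0.102,"dz": 0.514,"ry": 0.056},{"dx": -0.102,"dz": 0.514,"ry": 0.056}]'

```text
schema error: expected keys dx, dy, dz, rx, ry, rz
```

```bash
python3 - <<'E'
from h import *
tin()
p=viewer.get_image("wrist"); save(p,"wrist1")
p,R=pose(); print(p,R.as_matrix().round(3).tolist(),state()['finger_gap'],state()['joint_positions'])
h=88.8;a=np.radians(h);f=np.array([np.cos(a),np.sin(a)]);l=np.array([-f[1],f[0]])
q=np.array([.4958,-.1486])-f*.055+l*.010
rows(p,R,np.r_[q,.011],tool(h,25),10)
E
```

```text
tin 0.67 [ 496.4 -148.7] [ 62.2 105.1] head 89.4 rel mm [-314.3   42.8   -9.4]
[ 0.14556626 -0.53040124  0.21865436] [[0.964, 0.265, 0.0], [0.265, -0.964, -0.0], [0.0, 0.0, -1.0]] 0.09328205899642796 [-8.62754672e+01  1.48167788e+01  8.79486700e+01  6.66837068e-04
  7.72338840e+01 -1.16170334e+01]
n 10 dx dy dz rx ry rz [1.829, 0.235, 1.207, 0.036, 0.048, -0.16]
```

View pics/wrist1.png

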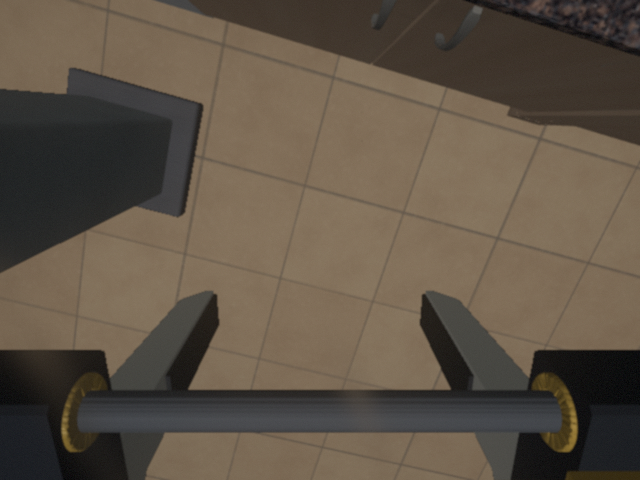

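The moves were refused because each row needs all six keys. The wrist picture only shows the start pose: the open fingers over the floor, with their tips near (200,300) and (435,300). I'll resend.

Call:
play_rows --commands '[{"dx": 0.987,"dy": 0.124,"dz": 0.057,"rx": 0,"ry": 0,"rz": -0.082},{"dx": 0.987,"dy": 0.124,"dz": 0.057,"rx": 0,"ry": 0,"rz": -0.082},{"dx": 0.987,"dy": 0.124,"dz": 0.057,"rx": 0,"ry": 0,"rz": -0.082},{"dx": 0.987,"dy": 0.124,"dz": 0.057,"rx": 0,"ry": 0,"rz": -0.082},{"dx": 0.987,"dy": 0.124,"dz": 0.057,"rx": 0,"ry": 0,"rz": -0.082},{"dx": 0.987,"dy": 0.124,"dz": 0.057,"rx": 0,"ry": 0,"rz": -0.082},{"dx": 0.987,"dy": 0.124,"dz": 0.057,"rx": 0,"ry": 0,"rz": -0.082},{"dx": 0.987,"dy": 0.124,"dz": 0.057,"rx": 0,"ry": 0,"rz": -0.082},{"dx": 0.987,"dy": 0.124,"dz": 0.057,"rx": 0,"ry": 0,"rz": -0.082},{"dx": 0.987,"dy": 0.124,"dz": 0.057,"rx": 0,"ry": 0,"rz": -0.082}]' --fingers 0.57 --newtons 20

```text
t: 1.78
ee_pos: [0.3686, -0.4273, 0.2043]
orientation: [180.0, 0.0, 52.4]
contact_force: [1.5, 0.2, -0.2]
finger_gap: 0.0406
finger_force: 0.0
```

Call:
play_rows --commands '[{"dx": 0.987,"dy": 0.124,"dz": 0.057,"rx": 0,"ry": 0,"rz": -0.082},{"dx": 0.987,"dy": 0.124,"dz": 0.057,"rx": 0,"ry": 0,"rz": -0.082},{"dx": 0.987,"dy": 0.124,"dz": 0.057,"rx": 0,"ry": 0,"rz": -0.082},{"dx": 0.987,"dy": 0.124,"dz": 0.057,"rx": 0,"ry": 0,"rz": -0.082},{"dx": 0.987,"dy": 0.124,"dz": 0.057,"rx": 0,"ry": 0,"rz": -0.082},{"dx": 0.987,"dy": 0.124,"dz": 0.057,"rx": 0,"ry": 0,"rz": -0.082},{"dx": 0.987,"dy": 0.124,"dz": 0.057,"rx": 0,"ry": 0,"rz": -0.082},{"dx": 0.987,"dy": 0.124,"dz": 0.057,"rx": 0,"ry": 0,"rz": -0.082},{"dx": 0.987,"dy": 0.124,"dz": 0.057,"rx": 0,"ry": 0,"rz": -0.082},{"dx": 0.987,"dy": 0.124,"dz": 0.057,"rx": 0,"ry": 0,"rz": -0.082}]'

```text
t: 2.62
ee_pos: [0.4839, -0.2116, 0.1901]
orientation: [180.0, 0.0, 89.3]
contact_force: [-0.5, -0.3, 0.4]
finger_gap: 0.0403
finger_force: 0.0
```

Call:
play_rows --commands '[{"dx": -0.102,"dy": 0,"dz": 0.514,"rx": 0,"ry": 0.056,"rz": 0},{"dx": -0.102,"dy": 0,"dz": 0.514,"rx": 0,"ry": 0.056,"rz": 0},{"dx": -0.102,"dy": 0,"dz": 0.514,"rx": 0,"ry": 0.056,"rz": 0},{"dx": -0.102,"dy": 0,"dz": 0.514,"rx": 0,"ry": 0.056,"rz": 0},{"dx": -0.102,"dy": 0,"dz": 0.514,"rx": 0,"ry": 0.056,"rz": 0},{"dx": -0.102,"dy": 0,"dz": 0.514,"rx": 0,"ry": 0.056,"rz": 0},{"dx": -0.102,"dy": 0,"dz": 0.514,"rx": 0,"ry": 0.056,"rz": 0},{"dx": -0.102,"dy": 0,"dz": 0.514,"rx": 0,"ry": 0.056,"rz": 0},{"dx": -0.102,"dy": 0,"dz": 0.514,"rx": 0,"ry": 0.056,"rz": 0},{"dx": -0.102,"dy": 0,"dz": 0.514,"rx": 0,"ry": 0.056,"rz": 0}]'

```text
t: 3.45
ee_pos: [0.4836, -0.2128, 0.0597]
orientation: [180.0, -25.3, 89.1]
contact_force: [0.4, -0.6, 0.4]
finger_gap: 0.04
finger_force: 0.0
```

```bash
python3 - <<'E'
from h import *
tin("top2")
p,R=pose(); s=state(); print(p,R.as_matrix().round(3).tolist(),s['finger_gap'],np.round(s['joint_positions'],1))
h=88.8;a=np.radians(h);f=np.array([np.cos(a),np.sin(a)]);l=np.array([-f[1],f[0]])
q=np.array([.4958,-.1486])-f*.055+l*.010
rows(p,R,np.r_[q,.011],tool(h,25),10)
E
```

```text
tin 0.78 [ 495.9 -148.7] [ 62.4 104.3] head 89.0 rel mm [-314.1   43.2   -9.8]
[ 0.48218224 -0.2123969   0.05775128] [[0.016, 1.0, 0.004], [0.903, -0.016, 0.429], [0.429, -0.004, -0.903]] 0.039837031086378934 [-48.1  31.3  92.9  17.4  75.8 -54.4]
n 10 dx dy dz rx ry rz [-0.047, 0.01, 0.185, -0.001, -0.001, 0.0]
```

View pics/top2.png

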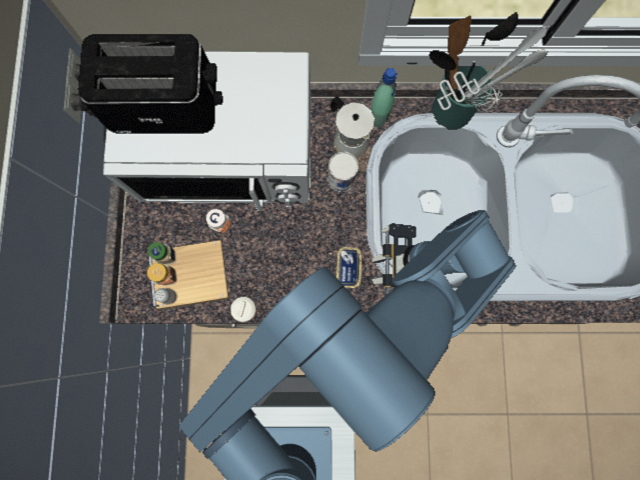

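The tin is at (349,268) with the tool just right of it, near (390,262), close to the sink rim at column 368. I'll check the rim height before going down.

```bash
python3 - <<'E'
from h import *
w=cloud(viewer.get_image("top"))
for y in np.arange(-.17,-.26,-.008):
    o=[]
    for x in (.40,.43,.55,.58):
        m=(abs(w[...,1]-y)<.004)&(abs(w[...,0]-x)<.012)
        o.append(round(float(np.median(w[...,2][m]))*1e3,1) if m.any() else None)
    print(round(y,3),o)
E
```

```text
-0.17 [None, 0.7, 2.9, 0.4]
-0.178 [-3.7, 1.9, 2.3, -0.5]
-0.186 [1.3, 0.5, 1.0, 1.0]
-0.194 [505.5, 0.9, 1.7, 0.2]
-0.202 [521.3, 1.3, 1.0, 5.1]
-0.21 [535.8, 5.3, 6.5, 14.2]
-0.218 [555.8, 466.1, 9.5, 7.1]
-0.226 [547.1, 173.1, 15.9, 12.1]
-0.234 [547.7, 487.8, 161.9, 176.8]
-0.242 [544.1, 508.0, 184.8, 186.4]
-0.25 [540.2, 540.6, 181.1, 180.9]
-0.258 [536.0, 535.9, 176.6, 175.7]
```

```bash
python3 - <<'E'
from h import *
p,R=pose(); print(p)
h=88.8;a=np.radians(h);f=np.array([np.cos(a),np.sin(a)]);l=np.array([-f[1],f[0]])
q=np.array([.4958,-.1486])-f*.048+l*.010
rows(p,R,np.r_[q,.013],tool(h,25),10)
E
```

```text
[ 0.48277364 -0.2125589   0.05906035]
n 10 dx dy dz rx ry rz [-0.02, 0.007, 0.194, -0.001, -0.001, 0.0]
```

Call:
play_rows --commands '[{"dx": -0.02,"dy": 0.007,"dz": 0.194,"rx": 0,"ry": 0,"rz": 0},{"dx": -0.02,"dy": 0.007,"dz": 0.194,"rx": 0,"ry": 0,"rz": 0},{"dx": -0.02,"dy": 0.007,"dz": 0.194,"rx": 0,"ry": 0,"rz": 0},{"dx": -0.02,"dy": 0.007,"dz": 0.194,"rx": 0,"ry": 0,"rz": 0},{"dx": -0.02,"dy": 0.007,"dz": 0.194,"rx": 0,"ry": 0,"rz": 0},{"dx": -0.02,"dy": 0.007,"dz": 0.194,"rx": 0,"ry": 0,"rz": 0},{"dx": -0.02,"dy": 0.007,"dz": 0.194,"rx": 0,"ry": 0,"rz": 0},{"dx": -0.02,"dy": 0.007,"dz": 0.194,"rx": 0,"ry": 0,"rz": 0},{"dx": -0.02,"dy": 0.007,"dz": 0.194,"rx": 0,"ry": 0,"rz": 0},{"dx": -0.02,"dy": 0.007,"dz": 0.194,"rx": 0,"ry": 0,"rz": 0}]'

```text
t: 4.43
ee_pos: [0.4854, -0.1961, 0.0137]
orientation: [-180.0, -25.2, 89.1]
contact_force: [0.2, 0.1, 0.5]
finger_gap: 0.04
finger_force: 0.0
```

```bash
cat >> h.py <<'E'
def tcp_for(c,h,back=.037,left=.010,z=.012,th=25):
    a=np.radians(h);f=np.array([np.cos(a),np.sin(a)]);l=np.array([-f[1],f[0]])
    return np.r_[np.array(c)-f*back+l*left,z],tool(h,th)
def walk(c,h,steps):  # (arc length, turn deg) -> tin pose list
    out=[]
    for s,dh in steps:
        n=50
        for _ in range(n):
            h+=dh/n/2; c=np.array(c)+s/n*np.array([np.cos(np.radians(h)),np.sin(np.radians(h))]); h+=dh/n/2
        out.append((c,h)); print("tin",np.round(c,4),round(h,1),"rel",np.round(np.array(rel(c,h))*[1e3,1e3,1],1))
    return out
E
python3 - <<'E'
from h import *
tin()
p,R=pose(); s=state(); print(p,s['contact_force'])
for t in (9,7,5,3):
  print("turn",t); walk([.496,-.1487],89.0,[(.06,-t),(.06,0),(.10,t+9.8),(.08,0)])
E
```

```text
tin 0.67 [ 506.8 -148.9] [57.5 83.7] head 89.6 rel mm [-316.    32.6   -9.2]
[ 0.4849975  -0.19565302  0.01335546] [0.90218131 0.58803289 0.49718559]
turn 9
tin [ 0.5017 -0.089 ] 80.0 rel [-256.1   28.4  -18.8]
tin [ 0.5122 -0.0299] 80.0 rel [-199.3    9.   -18.8]
tin [0.5132 0.0696] 98.8 rel [-101.1   -7.2   -0. ]
tin [0.501  0.1487] 98.8 rel [-21.1  -7.2  -0. ]
turn 7
tin [ 0.5007 -0.0889] 82.0 rel [-255.8   29.4  -16.8]
tin [ 0.5091 -0.0295] 82.0 rel [-198.4   12.   -16.8]
tin [0.5084 0.0701] 98.8 rel [-99.8  -2.5   0. ]
tin [0.4961 0.1492] 98.8 rel [-19.8  -2.5   0. ]
turn 5
tin [ 0.4997 -0.0888] 84.0 rel [-255.6   30.4  -14.8]
tin [ 0.5059 -0.0292] 84.0 rel [-197.6   15.1  -14.8]
tin [0.5035 0.0705] 98.8 rel [-98.7   2.2  -0. ]
tin [0.4913 0.1496] 98.8 rel [-18.7   2.2  -0. ]
turn 3
tin [ 0.4986 -0.0888] 86.0 rel [-255.4   31.4  -12.8]
tin [ 0.5028 -0.0289] 86.0 rel [-196.9   18.1  -12.8]
tin [0.4986 0.0708] 98.8 rel [-97.7   7.   -0. ]
tin [0.4864 0.1499] 98.8 rel [-17.7   7.   -0. ]
```

```bash
python3 - <<'E'
from h import *
p,R=pose()
P,Q=tcp_for([.496,-.1487],89); rows(p,R,P,Q,10)
for c,h in walk([.496,-.1487],89.0,[(.03,-3),(.03,-3),(.06,0)]):
    P2,Q2=tcp_for(c,h); rows(P,Q,P2,Q2,10); P,Q=P2,Q2
E
```

```text
n 10 dx dy dz rx ry rz [0.034, 0.001, 0.022, -0.0, -0.001, 0.0]
tin [ 0.4973 -0.1187] 86.0 rel [-284.8   37.3  -12.8]
tin [ 0.5002 -0.0889] 83.0 rel [-255.7   29.9  -15.8]
tin [ 0.5075 -0.0293] 83.0 rel [-198.    13.6  -15.8]
n 10 dx dy dz rx ry rz [0.111, -0.007, 0.052, -0.003, 0.0, 0.006]
n 10 dx dy dz rx ry rz [0.111, -0.007, 0.052, -0.003, 0.0, 0.006]
n 10 dx dy dz rx ry rz [0.218, 0.0, 0.101, 0.0, 0.0, 0.0]
```

Call:
play_rows --commands '[{"dx": 0.034,"dy": 0,"dz": 0.022,"rx": 0,"ry": 0,"rz": 0},{"dx": 0.034,"dy": 0,"dz": 0.022,"rx": 0,"ry": 0,"rz": 0},{"dx": 0.034,"dy": 0,"dz": 0.022,"rx": 0,"ry": 0,"rz": 0},{"dx": 0.034,"dy": 0,"dz": 0.022,"rx": 0,"ry": 0,"rz": 0},{"dx": 0.034,"dy": 0,"dz": 0.022,"rx": 0,"ry": 0,"rz": 0},{"dx": 0.034,"dy": 0,"dz": 0.022,"rx": 0,"ry": 0,"rz": 0},{"dx": 0.034,"dy": 0,"dz": 0.022,"rx": 0,"ry": 0,"rz": 0},{"dx": 0.034,"dy": 0,"dz": 0.022,"rx": 0,"ry": 0,"rz": 0},{"dx": 0.034,"dy": 0,"dz": 0.022,"rx": 0,"ry": 0,"rz": 0},{"dx": 0.034,"dy": 0,"dz": 0.022,"rx": 0,"ry": 0,"rz": 0}]'

```text
t: 5.37
ee_pos: [0.4856, -0.1863, 0.0128]
orientation: [180.0, -25.2, 89.1]
contact_force: [-0.1, -1.6, 0.6]
finger_gap: 0.0402
finger_force: 0.7
```

Call:
play_rows --commands '[{"dx": 0.111,"dy": -0.007,"dz": 0.052,"rx": -0.003,"ry": 0,"rz": 0.006},{"dx": 0.111,"dy": -0.007,"dz": 0.052,"rx": -0.003,"ry": 0,"rz": 0.006},{"dx": 0.111,"dy": -0.007,"dz": 0.052,"rx": -0.003,"ry": 0,"rz": 0.006},{"dx": 0.111,"dy": -0.007,"dz": 0.052,"rx": -0.003,"ry": 0,"rz": 0.006},{"dx": 0.111,"dy": -0.007,"dz": 0.052,"rx": -0.003,"ry": 0,"rz": 0.006},{"dx": 0.111,"dy": -0.007,"dz": 0.052,"rx": -0.003,"ry": 0,"rz": 0.006},{"dx": 0.111,"dy": -0.007,"dz": 0.052,"rx": -0.003,"ry": 0,"rz": 0.006},{"dx": 0.111,"dy": -0.007,"dz": 0.052,"rx": -0.003,"ry": 0,"rz": 0.006},{"dx": 0.111,"dy": -0.007,"dz": 0.052,"rx": -0.003,"ry": 0,"rz": 0.006},{"dx": 0.111,"dy": -0.007,"dz": 0.052,"rx": -0.003,"ry": 0,"rz": 0.006}]'

```text
t: 6.2
ee_pos: [0.485, -0.1552, 0.0129]
orientation: [179.9, -25.2, 86.1]
contact_force: [-0.1, -1.0, -0.9]
finger_gap: 0.0398
finger_force: 0.5
```

```bash
python3 - <<'E'
from h import *
tin("top3")
p=viewer.get_image("scene");save(p,"scene3")
p=viewer.get_image("wrist");save(p,"wrist3")
p,R=pose(); s=state(); print(p,s['orientation'],s['contact_force'])
cs=[]
for n in ("top3","scene3","wrist3"):cs.append(cv2.imread(f"pics/{n}.png"))
a=cv2.resize(cs[0][180:340,180:440],(520,320),interpolation=2);b=cv2.resize(cs[1][200:360,180:440],(520,320),interpolation=2)
cv2.imwrite("pics/m3.png",cv2.resize(np.hstack([np.vstack([a,b]),cv2.resize(cs[2],(853,640))]),(800,373)))
E
```

```text
tin 0.64 [ 496.5 -118.8] [ 62.6 105.2] head 86.2 rel mm [-284.7   38.1  -12.6]
[ 0.48492771 -0.1552821   0.01292375] [179.93195582 -25.22410624  86.17023331] [ 0.26936505 -0.39625729 -0.16997885]
```

View pics/m3.png

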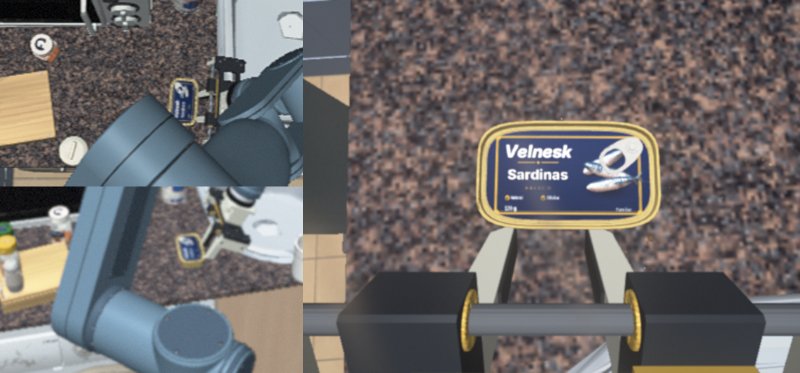

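The tin follows as planned, flush against both fingertips (wrist view, tin at about (568,175)). I'll carry on with the arc and then the straight.

Call:
play_rows --commands '[{"dx": 0.111,"dy": -0.007,"dz": 0.052,"rx": -0.003,"ry": 0,"rz": 0.006},{"dx": 0.111,"dy": -0.007,"dz": 0.052,"rx": -0.003,"ry": 0,"rz": 0.006},{"dx": 0.111,"dy": -0.007,"dz": 0.052,"rx": -0.003,"ry": 0,"rz": 0.006},{"dx": 0.111,"dy": -0.007,"dz": 0.052,"rx": -0.003,"ry": 0,"rz": 0.006},{"dx": 0.111,"dy": -0.007,"dz": 0.052,"rx": -0.003,"ry": 0,"rz": 0.006},{"dx": 0.111,"dy": -0.007,"dz": 0.052,"rx": -0.003,"ry": 0,"rz": 0.006},{"dx": 0.111,"dy": -0.007,"dz": 0.052,"rx": -0.003,"ry": 0,"rz": 0.006},{"dx": 0.111,"dy": -0.007,"dz": 0.052,"rx": -0.003,"ry": 0,"rz": 0.006},{"dx": 0.111,"dy": -0.007,"dz": 0.052,"rx": -0.003,"ry": 0,"rz": 0.006},{"dx": 0.111,"dy": -0.007,"dz": 0.052,"rx": -0.003,"ry": 0,"rz": 0.006}]'

```text
t: 7.23
ee_pos: [0.486, -0.1246, 0.0129]
orientation: [179.8, -25.2, 83.1]
contact_force: [0.2, -1.6, -0.2]
finger_gap: 0.0401
finger_force: 0.5
```

Call:
play_rows --commands '[{"dx": 0.15,"dy": 0,"dz": 0.071,"rx": 0,"ry": 0,"rz": 0},{"dx": 0.2,"dy": 0,"dz": 0.094,"rx": 0,"ry": 0,"rz": 0},{"dx": 0.25,"dy": 0,"dz": 0.117,"rx": 0,"ry": 0,"rz": 0},{"dx": 0.25,"dy": 0,"dz": 0.117,"rx": 0,"ry": 0,"rz": 0},{"dx": 0.25,"dy": 0,"dz": 0.117,"rx": 0,"ry": 0,"rz": 0},{"dx": 0.25,"dy": 0,"dz": 0.117,"rx": 0,"ry": 0,"rz": 0},{"dx": 0.25,"dy": 0,"dz": 0.117,"rx": 0,"ry": 0,"rz": 0},{"dx": 0.25,"dy": 0,"dz": 0.117,"rx": 0,"ry": 0,"rz": 0},{"dx": 0.2,"dy": 0,"dz": 0.094,"rx": 0,"ry": 0,"rz": 0},{"dx": 0.13,"dy": 0,"dz": 0.061,"rx": 0,"ry": 0,"rz": 0}]'

```text
t: 8.07
ee_pos: [0.4932, -0.0642, 0.013]
orientation: [179.9, -25.2, 83.2]
contact_force: [-0.4, -0.7, -0.7]
finger_gap: 0.0402
finger_force: 0.5
```

```bash
cat >> h.py <<'E'
def tinw():  # tin from the wrist camera
    p=viewer.get_image("wrist"); w=cloud(p); r=cut_out("flat_tin",p)
    if not r: print("wrist: unseen"); return
    a=w[r[0]["pixels"]]; a=a[(a[:,2]>.013)&(a[:,2]<.034)]
    c,sz,ang=cv2.minAreaRect((a[:,:2]*1000).astype(np.float32))
    h=ang if sz[0]<sz[1] else ang+90
    print("wrist tin",round(r[0]["conf"],2),np.round(c,1),np.round(sz,1),"head",round(h,1),"rel mm",np.round(np.array(rel(np.array(c)/1e3,h))*[1e3,1e3,1],1))
    # deck
    m=(abs(w[...,2]-.043)<.006)&(w[...,1]>.1); d=w[m]
    if len(d)>300: print("wrist deck rect",cv2.minAreaRect((d[:,:2]*1000).astype(np.float32)))
E
python3 - <<'E'
from h import *
tin();tinw()
p,R=pose(); s=state(); print(p,s['orientation'],s['contact_force'])
a=np.radians(s['orientation'][2]);f=np.array([np.cos(a),np.sin(a)]);l=np.array([-f[1],f[0]])
c=p[:2]+f*.037-l*.010; h=s['orientation'][2]
print("from tcp",c,h,rel(c,h))
for t,s1 in ((H-h,.10),(H-h,.09),(H-h,.08)):
    walk(c,h,[(s1,t),(.06,0)])
E
```

```text
tin 0.6 [505.8 -28.2] [ 62.9 104.6] head 83.5 rel mm [-196.6   15.1  -15.3]
wrist tin 0.89 [507.2 -27.6] [ 62.6 105. ] head 83.2 rel mm [-196.2   13.6  -15.6]
[ 0.49330268 -0.06503743  0.01308028] [179.8409974  -25.21642255  83.19076456] [-0.19915595 -0.79335516 -0.56707569]
from tcp [ 0.50761902 -0.02948405] 83.19076455995346 (np.float64(-0.19815830775936766), np.float64(0.013454782065449216), np.float64(-15.609235440046533))
tin [0.5059 0.0702] 98.8 rel [-99.4  -0.1   0. ]
tin [0.4967 0.1295] 98.8 rel [-39.4  -0.1   0. ]
tin [0.5061 0.0602] 98.8 rel [-109.3    1.3    0. ]
tin [0.4969 0.1195] 98.8 rel [-49.3   1.3   0. ]
tin [0.5062 0.0503] 98.8 rel [-119.1    2.6    0. ]
tin [0.4971 0.1096] 98.8 rel [-59.1   2.6   0. ]
```

```bash
python3 - <<'E'
from h import *
c=[.5073,-.0290];h=83.2
P,Q=tcp_for(c,h,z=.013)
c2,h2=walk(c,h,[(.10,H-h)])[0]
P2,Q2=tcp_for(c2,h2,z=.013); rows(P,Q,P2,Q2,20)
E
```

```text
tin [0.5056 0.0707] 98.8 rel [-98.9   0.2   0. ]
n 20 dx dy dz rx ry rz [0.176, 0.019, 0.082, 0.007, 0.0, -0.016]
```

Call:
play_rows --commands '[{"dx": 0.176,"dy": 0.019,"dz": 0.082,"rx": 0.007,"ry": 0,"rz": -0.016},{"dx": 0.176,"dy": 0.019,"dz": 0.082,"rx": 0.007,"ry": 0,"rz": -0.016},{"dx": 0.176,"dy": 0.019,"dz": 0.082,"rx": 0.007,"ry": 0,"rz": -0.016},{"dx": 0.176,"dy": 0.019,"dz": 0.082,"rx": 0.007,"ry": 0,"rz": -0.016},{"dx": 0.176,"dy": 0.019,"dz": 0.082,"rx": 0.007,"ry": 0,"rz": -0.016},{"dx": 0.176,"dy": 0.019,"dz": 0.082,"rx": 0.007,"ry": 0,"rz": -0.016},{"dx": 0.176,"dy": 0.019,"dz": 0.082,"rx": 0.007,"ry": 0,"rz": -0.016},{"dx": 0.176,"dy": 0.019,"dz": 0.082,"rx": 0.007,"ry": 0,"rz": -0.016},{"dx": 0.176,"dy": 0.019,"dz": 0.082,"rx": 0.007,"ry": 0,"rz": -0.016},{"dx": 0.176,"dy": 0.019,"dz": 0.082,"rx": 0.007,"ry": 0,"rz": -0.016}]'

```text
t: 9.1
ee_pos: [0.5009, -0.0165, 0.0132]
orientation: [179.6, -25.2, 91.2]
contact_force: [0.2, -0.9, 0.5]
finger_gap: 0.04
finger_force: 0.4
```

Call:
play_rows --commands '[{"dx": 0.176,"dy": 0.019,"dz": 0.082,"rx": 0.007,"ry": 0,"rz": -0.016},{"dx": 0.176,"dy": 0.019,"dz": 0.082,"rx": 0.007,"ry": 0,"rz": -0.016},{"dx": 0.176,"dy": 0.019,"dz": 0.082,"rx": 0.007,"ry": 0,"rz": -0.016},{"dx": 0.176,"dy": 0.019,"dz": 0.082,"rx": 0.007,"ry": 0,"rz": -0.016},{"dx": 0.176,"dy": 0.019,"dz": 0.082,"rx": 0.007,"ry": 0,"rz": -0.016},{"dx": 0.176,"dy": 0.019,"dz": 0.082,"rx": 0.007,"ry": 0,"rz": -0.016},{"dx": 0.176,"dy": 0.019,"dz": 0.082,"rx": 0.007,"ry": 0,"rz": -0.016},{"dx": 0.176,"dy": 0.019,"dz": 0.082,"rx": 0.007,"ry": 0,"rz": -0.016},{"dx": 0.176,"dy": 0.019,"dz": 0.082,"rx": 0.007,"ry": 0,"rz": -0.016},{"dx": 0.176,"dy": 0.019,"dz": 0.082,"rx": 0.007,"ry": 0,"rz": -0.016}]'

```text
t: 9.93
ee_pos: [0.5018, 0.0322, 0.0134]
orientation: [179.4, -25.1, 99.2]
contact_force: [0.5, -0.7, -1.3]
finger_gap: 0.0399
finger_force: 0.4
```

```bash
python3 - <<'E'
from h import *
tin();tinw()
p=viewer.get_image("wrist");save(p,"wrist4")
p=viewer.get_image("top");save(p,"top4");w=cloud(p)
for q in ("rack","timer","spice_jar"):
    for r in cut_out(q,p)[:1]:
        a=w[r["pixels"]];zt=np.nanpercentile(a[:,2],90);a=a[abs(a[:,2]-zt)<.008]
        print(q,r["conf"],cv2.minAreaRect((a[:,:2]*1000).astype(np.float32)))
p,R=pose(); s=state(); print(p,s['orientation'],s['contact_force'],np.round(s['joint_positions'],1))
x=cv2.imread("pics/wrist4.png");y=cv2.imread("pics/top4.png")[170:350,130:370]
cv2.imwrite("pics/m4.png",np.hstack([cv2.resize(x,(400,300)),cv2.resize(y,(400,300),interpolation=2)]))
E
```

```text
tin 0.79 [503.3  70.3] [103.3  63. ] head 98.1 rel mm [-98.9   2.4  -0.7]
wrist tin 0.63 [504.9  71.8] [105.3  63.2] head 98.4 rel mm [-97.7   0.7  -0.4]
wrist deck rect ((487.963134765625, 149.18792724609375), (263.1853332519531, 53.74580764770508), 15.80075454711914)
rack 0.66 ((478.242919921875, 257.21807861328125), (143.34852600097656, 185.10711669921875), 12.196834564208984)
timer 0.53 ((408.8433837890625, 108.83207702636719), (35.44364929199219, 13.766586303710938), 67.26013946533203)
spice_jar 0.98 ((608.740966796875, 184.64425659179688), (44.57368469238281, 43.95765686035156), 73.48988342285156)
[0.50178419 0.03152708 0.01341487] [179.37701884 -25.11323393  99.06236353] [ 0.97598705  0.33008736 -0.23659008] [-25.1  29.5 104.9  23.9  62.  -48.5]
```

View pics/m4.png

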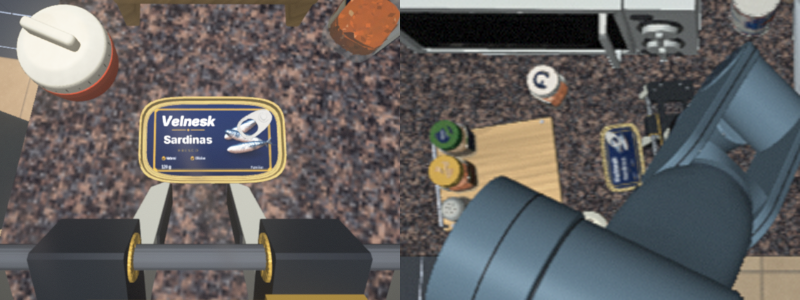

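The tin is on the rack axis (lateral about +1.5 mm, angle about -0.5°), just short of the mouth. Side boards show at the top of the wrist view near columns 115 and 300. The last stretch is straight, with the tilt increased to 35°.

```bash
python3 - <<'E'
from h import *
ps=[pose()[0] for _ in range(1)]
p,R=pose(); e=R.as_matrix(); print(np.array(rel(p[:2],H))*[1e3,1e3,1])
al,la,_=rel(p[:2],H); a=np.radians(H);f=np.array([np.cos(a),np.sin(a)]);l=np.array([-f[1],f[0]])
t=lambda al_,z,th:(np.r_[M+f*al_+l*la,z],tool(H,th))
P,Q=t(al+.050,.0115,35); rows(p,R,P,Q,10)
P2,Q2=t(-.026,.0105,35); rows(P,Q,P2,Q2,15)
P3,Q3=t(-.0015,.0105,35); rows(P2,Q2,P3,Q3,10)
E
```

```text
[-136.97272324    9.88708175    0.        ]
n 10 dx dy dz rx ry rz [0.17, -0.0, 0.105, 0.001, 0.022, 0.001]
n 15 dx dy dz rx ry rz [0.132, 0.0, 0.095, 0.0, 0.0, 0.0]
n 10 dx dy dz rx ry rz [0.08, 0.0, 0.056, 0.0, 0.0, 0.0]
```

Call:
play_rows --commands '[{"dx": 0.17,"dy": 0,"dz": 0.105,"rx": 0.001,"ry": 0.022,"rz": 0.001},{"dx": 0.17,"dy": 0,"dz": 0.105,"rx": 0.001,"ry": 0.022,"rz": 0.001},{"dx": 0.17,"dy": 0,"dz": 0.105,"rx": 0.001,"ry": 0.022,"rz": 0.001},{"dx": 0.17,"dy": 0,"dz": 0.105,"rx": 0.001,"ry": 0.022,"rz": 0.001},{"dx": 0.17,"dy": 0,"dz": 0.105,"rx": 0.001,"ry": 0.022,"rz": 0.001},{"dx": 0.17,"dy": 0,"dz": 0.105,"rx": 0.001,"ry": 0.022,"rz": 0.001},{"dx": 0.17,"dy": 0,"dz": 0.105,"rx": 0.001,"ry": 0.022,"rz": 0.001},{"dx": 0.17,"dy": 0,"dz": 0.105,"rx": 0.001,"ry": 0.022,"rz": 0.001},{"dx": 0.17,"dy": 0,"dz": 0.105,"rx": 0.001,"ry": 0.022,"rz": 0.001},{"dx": 0.17,"dy": 0,"dz": 0.105,"rx": 0.001,"ry": 0.022,"rz": 0.001}]'

```text
t: 11.22
ee_pos: [0.4939, 0.0816, 0.0114]
orientation: [-179.9, -35.1, 98.6]
contact_force: [0.7, -1.0, -0.4]
finger_gap: 0.0402
finger_force: 0.4
```

```bash
python3 - <<'E'
from h import *
tin();tinw()
p=viewer.get_image("wrist");save(p,"wrist5")
p,R=pose(); s=state(); print(p,s['orientation'],s['contact_force'])
print(np.array(rel(p[:2],H))*[1e3,1e3,1])
al,la,_=rel(p[:2],H); a=np.radians(H);f=np.array([np.cos(a),np.sin(a)]);l=np.array([-f[1],f[0]])
t=lambda al_,z,th:(np.r_[M+f*al_+l*la,z],tool(H,th))
P2,Q2=t(-.026,.0105,35); rows(p,R,P2,Q2,15)
E
```

```text
tin 0.67 [500.8 119.5] [95.9 63.3] head 98.1 rel mm [-49.9  -2.6  -0.7]
wrist tin 0.74 [497.4 119.8] [105.4  63.3] head 98.6 rel mm [-49.1   0.8  -0.2]
wrist deck rect ((479.822998046875, 179.83291625976562), (264.24560546875, 115.68467712402344), 15.592490196228027)
[0.4941332  0.08110975 0.01154583] [-179.9281171   -35.02081966   98.6253436 ] [0.36043637 0.05261473 0.4122299 ]
[-86.80322888   9.86256722   0.        ]
n 15 dx dy dz rx ry rz [0.131, -0.0, 0.095, 0.0, -0.0, -0.0]
```

View pics/wrist5.png

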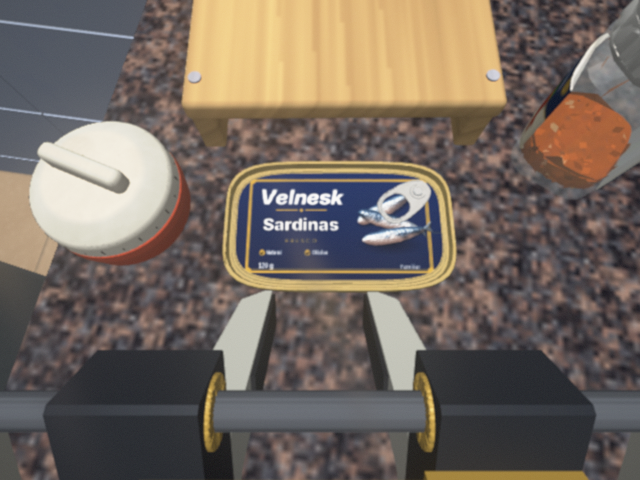

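The tin is centred on the bay: its centre is at column 340, and the side boards' feet are at 215 and 465. Continuing straight.

Call:
play_rows --commands '[{"dx": 0.131,"dy": 0,"dz": 0.095,"rx": 0,"ry": 0,"rz": 0},{"dx": 0.131,"dy": 0,"dz": 0.095,"rx": 0,"ry": 0,"rz": 0},{"dx": 0.131,"dy": 0,"dz": 0.095,"rx": 0,"ry": 0,"rz": 0},{"dx": 0.131,"dy": 0,"dz": 0.095,"rx": 0,"ry": 0,"rz": 0},{"dx": 0.131,"dy": 0,"dz": 0.095,"rx": 0,"ry": 0,"rz": 0},{"dx": 0.131,"dy": 0,"dz": 0.095,"rx": 0,"ry": 0,"rz": 0},{"dx": 0.131,"dy": 0,"dz": 0.095,"rx": 0,"ry": 0,"rz": 0},{"dx": 0.131,"dy": 0,"dz": 0.095,"rx": 0,"ry": 0,"rz": 0},{"dx": 0.131,"dy": 0,"dz": 0.095,"rx": 0,"ry": 0,"rz": 0},{"dx": 0.131,"dy": 0,"dz": 0.095,"rx": 0,"ry": 0,"rz": 0}]'

```text
t: 12.3
ee_pos: [0.4881, 0.1214, 0.0109]
orientation: [-179.9, -35.0, 98.6]
contact_force: [-0.4, -1.4, 0.8]
finger_gap: 0.04
finger_force: 0.8
```

```bash
python3 - <<'E'
from h import *
p=viewer.get_image("wrist");save(p,"wrist6");w=cloud(p)
a=np.radians(H);f=np.array([np.cos(a),np.sin(a)]);l=np.array([-f[1],f[0]])
al=(w[...,:2]-M)@f*1e3; la=(w[...,:2]-M)@l*1e3; z=w[...,2]*1e3
d=(abs(z-43)<3)&(al<80)&(al>-40)&(abs(la)<72)
for L in (-60,-30,0,30,60):
    m=d&(abs(la-L)<8); print("deck front edge at",L,np.round(np.percentile(al[m],[0.5,2]),1))
for L in (-25,0,25):
    m=(abs(z-24)<5)&(abs(la-L)<8)&(al<0)&(al>-80); print("tin rear at",L,np.round(np.percentile(al[m],[0.5,2]),1) if m.any() else None)
m=(abs(z-24)<5)&(al<-3)&(al>-40)&(abs(la)<75);print("tin lateral",np.round(np.percentile(la[m],[.5,99.5]),1))
p,R=pose(); s=state(); print(p,s['orientation'],s['contact_force'])
A,la_,_=rel(p[:2],H);print(A,la_)
t=lambda al_,z,th:(np.r_[M+f*al_+l*la_,z],tool(H,th))
P3,Q3=t(-.0015,.0105,35); rows(p,R,P3,Q3,15)
E
```

```text
deck front edge at -60 [0.5 1.2]
deck front edge at -30 [0.4 1. ]
deck front edge at 0 [0.2 0.8]
deck front edge at 30 [0.  0.7]
deck front edge at 60 [-0.1  0.5]
tin rear at -25 [-46.7 -45.1]
tin rear at 0 [-41.3 -41. ]
tin rear at 25 [-62.2 -55. ]
tin lateral [-50.2  52.9]
[0.48765799 0.12210275 0.01094029] [-179.90738118  -35.0524744    98.62372887] [ 0.07470585  0.15276762 -0.41974888]
-0.04530216964176879 0.009990200031430882
n 15 dx dy dz rx ry rz [0.095, -0.0, 0.068, 0.0, -0.0, -0.0]
```

Call:
play_rows --commands '[{"dx": 0.118,"dy": 0,"dz": 0.083,"rx": 0,"ry": 0,"rz": 0},{"dx": 0.118,"dy": 0,"dz": 0.083,"rx": 0,"ry": 0,"rz": 0},{"dx": 0.118,"dy": 0,"dz": 0.083,"rx": 0,"ry": 0,"rz": 0},{"dx": 0.118,"dy": 0,"dz": 0.083,"rx": 0,"ry": 0,"rz": 0},{"dx": 0.118,"dy": 0,"dz": 0.083,"rx": 0,"ry": 0,"rz": 0},{"dx": 0.118,"dy": 0,"dz": 0.083,"rx": 0,"ry": 0,"rz": 0},{"dx": 0.118,"dy": 0,"dz": 0.083,"rx": 0,"ry": 0,"rz": 0},{"dx": 0.118,"dy": 0,"dz": 0.083,"rx": 0,"ry": 0,"rz": 0},{"dx": 0.1,"dy": 0,"dz": 0.07,"rx": 0,"ry": 0,"rz": 0},{"dx": 0.08,"dy": 0,"dz": 0.056,"rx": 0,"ry": 0,"rz": 0}]'

```text
t: 13.18
ee_pos: [0.4828, 0.1553, 0.0108]
orientation: [-179.9, -35.0, 98.6]
contact_force: [0.4, -1.8, 0.8]
finger_gap: 0.04
finger_force: 0.7
```

```bash
python3 - <<'E'
from h import *
p=viewer.get_image("wrist");save(p,"wrist7")
p=viewer.get_image("scene");save(p,"scene7")
ps=[pose() for _ in range(3)]; p,R=ps[-1]; s=state(); print(p,s['orientation'],s['contact_force'])
A,la_,_=rel(p[:2],H);print(A,la_)
a=np.radians(H);f=np.array([np.cos(a),np.sin(a)]);l=np.array([-f[1],f[0]])
rows(p,R,np.r_[M+f*.0005+l*la_,.0105],tool(H,35),10)
x=cv2.imread("pics/wrist7.png");y=cv2.imread("pics/scene7.png")[170:350,130:370]
cv2.imwrite("pics/m7.png",np.hstack([cv2.resize(x,(400,300)),cv2.resize(y,(400,300),interpolation=2)]))
E
```

```text
[0.48266578 0.1554484  0.01085329] [-179.92058107  -35.03404461   98.63723334] [-0.71086162 -0.69023915 -0.3798358 ]
-0.01158531733292318 0.00982223360157753
n 10 dx dy dz rx ry rz [0.039, -0.0, 0.029, 0.0, -0.0, -0.0]
```

View pics/m7.png

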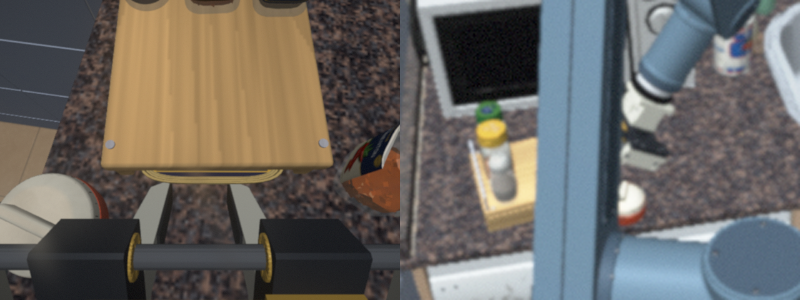

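Only the tin's rear rim still shows, at about (210,175) below the deck edge, and everything is clear. I'll push the last 12 mm slowly.

Call:
play_rows --commands '[{"dx": 0.045,"dy": 0,"dz": 0.032,"rx": 0,"ry": 0,"rz": 0},{"dx": 0.045,"dy": 0,"dz": 0.032,"rx": 0,"ry": 0,"rz": 0},{"dx": 0.045,"dy": 0,"dz": 0.032,"rx": 0,"ry": 0,"rz": 0},{"dx": 0.045,"dy": 0,"dz": 0.032,"rx": 0,"ry": 0,"rz": 0},{"dx": 0.045,"dy": 0,"dz": 0.032,"rx": 0,"ry": 0,"rz": 0},{"dx": 0.045,"dy": 0,"dz": 0.032,"rx": 0,"ry": 0,"rz": 0},{"dx": 0.045,"dy": 0,"dz": 0.032,"rx": 0,"ry": 0,"rz": 0},{"dx": 0.045,"dy": 0,"dz": 0.032,"rx": 0,"ry": 0,"rz": 0},{"dx": 0.02,"dy": 0,"dz": 0.014,"rx": 0,"ry": 0,"rz": 0},{"dx": 0.01,"dy": 0,"dz": 0.007,"rx": 0,"ry": 0,"rz": 0}]'

```text
t: 14.12
ee_pos: [0.4811, 0.1669, 0.0108]
orientation: [-179.9, -35.0, 98.6]
contact_force: [0.4, -1.5, 1.0]
finger_gap: 0.0402
finger_force: 0.7
```

```bash
python3 - <<'E'
from h import *
p=viewer.get_image("wrist");save(p,"wrist8");w=cloud(p)
a=np.radians(H);f=np.array([np.cos(a),np.sin(a)]);l=np.array([-f[1],f[0]])
al=(w[...,:2]-M)@f*1e3; la=(w[...,:2]-M)@l*1e3; z=w[...,2]*1e3
for L in (-60,0,60):
    m=(abs(z-43)<3)&(al<80)&(al>-40)&(abs(la-L)<8); print("deck edge",L,np.round(np.percentile(al[m],[0.5,2]),1))
p,R=pose(); s=state(); print(p,s['contact_force']); print(rel(p[:2],H))
cv2.imwrite("pics/w8c.png",cv2.imread("pics/wrist8.png")[180:420,100:580])
E
```

```text
deck edge -60 [0.8 1.5]
deck edge 0 [0.5 1.2]
deck edge 60 [0.2 0.9]
[0.48113713 0.16687387 0.01077189] [ 0.57258653 -0.99005278  0.37218378]
(np.float64(-6.0478064790982074e-05), np.float64(0.009584952445833645), 0.0)
```

View pics/w8c.png

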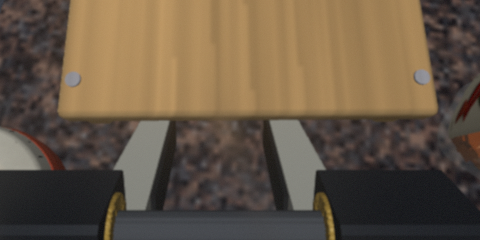

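The tin is fully out of sight under the deck edge, and the rack hasn't moved. Backing straight out along the same line, then up.

Call:
play_rows --commands '[{"dx": -0.04,"dy": 0,"dz": -0.03,"rx": 0,"ry": 0,"rz": 0},{"dx": -0.1,"dy": 0,"dz": -0.072,"rx": 0,"ry": 0,"rz": 0},{"dx": -0.2,"dy": 0,"dz": -0.145,"rx": 0,"ry": 0,"rz": 0},{"dx": -0.3,"dy": 0,"dz": -0.215,"rx": 0,"ry": 0,"rz": 0},{"dx": -0.3,"dy": 0,"dz": -0.215,"rx": 0,"ry": 0,"rz": 0},{"dx": -0.3,"dy": 0,"dz": -0.215,"rx": 0,"ry": 0,"rz": 0},{"dx": -0.3,"dy": 0,"dz": -0.215,"rx": 0,"ry": 0,"rz": 0},{"dx": -0.3,"dy": 0,"dz": -0.215,"rx": 0,"ry": 0,"rz": 0},{"dx": -0.3,"dy": 0,"dz": -0.215,"rx": 0,"ry": 0,"rz": 0},{"dx": -0.3,"dy": 0,"dz": -0.215,"rx": 0,"ry": 0,"rz": 0}]'

```text
t: 15.0
ee_pos: [0.4926, 0.0914, 0.0116]
orientation: [-179.9, -35.0, 98.6]
contact_force: [0.4, 1.3, 0.6]
finger_gap: 0.0402
finger_force: 0.0
```

Call:
play_rows --commands '[{"dx": -0.1,"dy": 0,"dz": -0.6,"rx": 0,"ry": 0,"rz": 0},{"dx": -0.1,"dy": 0,"dz": -0.6,"rx": 0,"ry": 0,"rz": 0},{"dx": -0.1,"dy": 0,"dz": -0.6,"rx": 0,"ry": 0,"rz": 0},{"dx": -0.1,"dy": 0,"dz": -0.6,"rx": 0,"ry": 0,"rz": 0},{"dx": -0.1,"dy": 0,"dz": -0.6,"rx": 0,"ry": 0,"rz": 0},{"dx": -0.1,"dy": 0,"dz": -0.6,"rx": 0,"ry": 0,"rz": 0},{"dx": -0.1,"dy": 0,"dz": -0.6,"rx": 0,"ry": 0,"rz": 0},{"dx": -0.1,"dy": 0,"dz": -0.6,"rx": 0,"ry": 0,"rz": 0},{"dx": -0.1,"dy": 0,"dz": -0.4,"rx": 0,"ry": 0,"rz": 0},{"dx": 0,"dy": 0,"dz": -0.1,"rx": 0,"ry": 0,"rz": 0}]'

```text
t: 15.83
ee_pos: [0.5077, -0.0028, 0.1081]
orientation: [179.9, -34.9, 98.6]
contact_force: [0.0, 0.2, -0.0]
finger_gap: 0.0399
finger_force: 0.0
```

```bash
python3 - <<'E'
from h import *
p=viewer.get_image("wrist");save(p,"wrist9");w=cloud(p)
a=np.radians(H);f=np.array([np.cos(a),np.sin(a)]);l=np.array([-f[1],f[0]])
al=(w[...,:2]-M)@f*1e3; la=(w[...,:2]-M)@l*1e3; z=w[...,2]*1e3
for L in (-60,0,60):
    m=(abs(z-43)<3)&(al<80)&(al>-40)&(abs(la-L)<8); print("deck edge",L,np.round(np.percentile(al[m],[0.5,2]),1))
m=(z>8)&(z<29)&(abs(la)<60)&(al>-30)&(al<60); print("seen in/at bay z8-29:",m.sum(),np.round(np.percentile(al[m],[1,50]),1) if m.any() else "")
p=viewer.get_image("top")
w=cloud(p)
for q in ("rack","timer","spice_jar","flat_tin"):
    for r in cut_out(q,p)[:1]:
        b=w[r["pixels"]];zt=np.nanpercentile(b[:,2],90);b=b[abs(b[:,2]-zt)<.008]
        print(q,r["conf"],np.round(r["box"]),cv2.minAreaRect((b[:,:2]*1000).astype(np.float32)))
print(state()['ee_pos'],state()['t'])
E
```

```text
deck edge -60 [0.2 0.7]
deck edge 0 [-0.   0.5]
deck edge 60 [-0.5  0.3]
seen in/at bay z8-29: 1269 [4.  6.8]
rack 0.75 [188. 277.  79.  69.] ((476.8173522949219, 256.773681640625), (149.09759521484375, 180.457763671875), 9.426071166992188)
spice_jar 0.7 [218. 222.  29.  26.] ((607.9978637695312, 185.02662658691406), (45.57773208618164, 42.42744445800781), 69.60579681396484)
[ 5.06170391e-01 -1.13447833e-04  1.06706160e-01] 16.1333
```

View pics/wrist9.png

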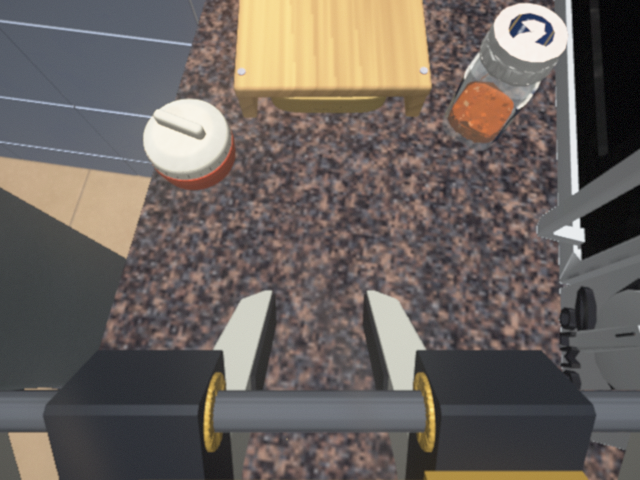

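The tin's rear is about 4 mm inside the deck edge, visible under the deck at (328,102). The rack and jar haven't moved, and the timer stands upright. Handing in.

```bash
python3 -c "
from station import ctrl
print(ctrl.job_done())"
```

```text
the job is handed in; nothing more can be done
None
```

I pushed the flat tin straight under the rack. Its rear edge measures about 4 mm inside the deck's front edge, the rack and the jar and timer beside it are still standing where they were, and the job is handed in at about 16 s.

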